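Pack out and clamp a forming block in the bench jig

TASK

Open the jig's sliding jaw and hang the forming block over the jig's bar, next to the fixed cheek. Then hang slotted spacer plates from the rack over the bar between block and jaw, one at a time, until the jaw, pushed firmly shut, presses the pack snugly against the cheek instead of running on to its end stop; use no more plates than that takes. Leave the jaw shut on the pack, any spare plates hanging on the rack, and the bench block, cup and hammer alone.

Things in the scene. Friction and masses are not known exactly. Their poses are not given: they have to be found in the camera images.
- jig: steel bench jig fixed to the bench; origin on the bench under the bar. Base 90 x 260 x 12 high. A bar of section 10 wide (x) x 14 high runs along its y, top face 75 above the bench, from the fixed cheek (clamping face at y = +100) to an end post at y = -115 to -127 (76 high). The jaw slides on this bar.
- end_stop (a point): top edge of the jig's brass end stop, which stands on the base under the bar, 10 long along the jig's y, top 37 above the bench; this point is on its side towards the jaw, at the jig's y = +14. The jaw's grey foot, 11 behind the jaw face, meets it when the jaw is run fully in
- cheek_face (a point): the jig's fixed grey cheek at the +y end of the bar: 50 wide, 15 thick, top 97 above the bench; this point is in the middle of its clamping face, 85 above the bench; the face looks along the jig's -y
- jaw_face (a point): the sliding jaw's aluminium clamping face, 50 wide, 12 thick, 40 to 97 above the bench, looking along the jig's +y at the cheek; this point is the middle of the face surface, 68.5 above the bench
- jaw (a joint): opening of the sliding jaw in m: 0 at its end stop, where 75 mm is left between jaw face and cheek; the clear gap is always 75 mm + this value; up to 0.085; grows as the jaw slides along the jig's -y; stays where it is left (about 3 N friction). Starts at 0.02 to 0.05, too little room for loading
- jaw_grip (a point): a point on the axis of the jaw's upright square handle post (20 x 20, sides along the jig's x and y, top 12 above this point, 128 above the bench; exposed down to 85 above the bench); 36 behind the jaw face, so on the jig's -y side of it
- rack: wooden plate rack fixed to the bench; origin on the bench under the middle of its bar. Base 80 x 270 x 14 high; steel bar of section 10 wide (x) x 14 high along its y, top 75 above the bench, free from y = -121 to +121 between end posts 80 high
- plate1: slotted steel spacer plate, inverted U: 50 wide (its x) x 10 thick (its y) x 52 tall, with an 18 wide slot open at the bottom; origin at the middle of the slot's ceiling, 22 below the top edge and 30 above the leg ends; own z up. Starts hanging over the rack's bar, slot ceiling on the bar's top; may be absent (5 or 6 are there)
- plate2: slotted steel spacer plate, inverted U: 50 wide (its x) x 10 thick (its y) x 52 tall, with an 18 wide slot open at the bottom; origin at the middle of the slot's ceiling, 22 below the top edge and 30 above the leg ends; own z up. Starts hanging over the rack's bar, slot ceiling on the bar's top; may be absent (5 or 6 are there)
- plate3: slotted steel spacer plate, inverted U: 50 wide (its x) x 10 thick (its y) x 52 tall, with an 18 wide slot open at the bottom; origin at the middle of the slot's ceiling, 22 below the top edge and 30 above the leg ends; own z up. Starts hanging over the rack's bar, slot ceiling on the bar's top; may be absent (5 or 6 are there)
- plate4: slotted steel spacer plate, inverted U: 50 wide (its x) x 10 thick (its y) x 52 tall, with an 18 wide slot open at the bottom; origin at the middle of the slot's ceiling, 22 below the top edge and 30 above the leg ends; own z up. Starts hanging over the rack's bar, slot ceiling on the bar's top; may be absent (5 or 6 are there)
- plate5: slotted steel spacer plate, inverted U: 50 wide (its x) x 10 thick (its y) x 52 tall, with an 18 wide slot open at the bottom; origin at the middle of the slot's ceiling, 22 below the top edge and 30 above the leg ends; own z up. Starts hanging over the rack's bar, slot ceiling on the bar's top; may be absent (5 or 6 are there)
- plate6: slotted steel spacer plate, inverted U: 50 wide (its x) x 10 thick (its y) x 52 tall, with an 18 wide slot open at the bottom; origin at the middle of the slot's ceiling, 22 below the top edge and 30 above the leg ends; own z up. Starts hanging over the rack's bar, slot ceiling on the bar's top; may be absent (5 or 6 are there)
- block30: dark hardwood forming block with a brass strip on top, inverted U: 50 wide (its x) x 30 thick (its y) x 62 tall, 18 wide slot along y open at the bottom; origin at the middle of the slot's ceiling, 28 below the top and 34 above the leg ends; 0.14 to 0.28 kg. Starts standing on its legs on the bench in front of the rack. Only one of the three blocks is there in any run
- block40: dark hardwood forming block with a brass strip on top, inverted U: 50 wide (its x) x 40 thick (its y) x 62 tall, 18 wide slot along y open at the bottom; origin at the middle of the slot's ceiling, 28 below the top and 34 above the leg ends; 0.14 to 0.28 kg. Starts standing on its legs on the bench in front of the rack. Only one of the three blocks is there in any run
- block50: dark hardwood forming block with a brass strip on top, inverted U: 50 wide (its x) x 50 thick (its y) x 62 tall, 18 wide slot along y open at the bottom; origin at the middle of the slot's ceiling, 28 below the top and 34 above the leg ends; 0.14 to 0.28 kg. Starts standing on its legs on the bench in front of the rack. Only one of the three blocks is there in any run
- bench_block: bystander: round steel bench block, radius 45, 30 high, loose, origin under its centre
- cup: bystander: copper cup, radius 35, 90 high, loose, origin under its centre
- mallet: bystander: hammer about 240 long lying on the bench, loose
Things that resemble listed ones, but are neither listed nor needed, are in the scene too. What is shaped like the plate2 but brown, green or red is not meant.

How it is judged:
On the way, in this order (a step that is already met when the one before it is completed fails the run):
1. the forming block hangs over the jig's bar between cheek and jaw (x of block30 in the frame of jig between -0.008 and 0.008 m and y of block30 in the frame of jig between 0.03 and 0.1 m and z of block30 in the frame of jig between 0.071 and 0.08 m and x of block40 in the frame of jig between -0.008 and 0.008 m and y of block40 in the frame of jig between 0.03 and 0.1 m and z of block40 in the frame of jig between 0.071 and 0.08 m and x of block50 in the frame of jig between -0.008 and 0.008 m and y of block50 in the frame of jig between 0.03 and 0.1 m and z of block50 in the frame of jig between 0.071 and 0.08 m), for 0.2 s.
2. the jaw presses on a spacer plate and the block on the cheek (over 2 N each), with the jaw 1.5 to 9 mm off its end stop (value of joint jaw between 0.0015 and 0.009 m and (contact force between jaw_c0 and plate1 above 2 N or contact force between jaw_c0 and plate2 above 2 N or contact force between jaw_c0 and plate3 above 2 N or contact force between jaw_c0 and plate4 above 2 N or contact force between jaw_c0 and plate5 above 2 N or contact force between jaw_c0 and plate6 above 2 N) and (contact force between jig_c3 and block30 above 2 N or contact force between jig_c3 and block40 above 2 N or contact force between jig_c3 and block50 above 2 N)), for 0.05 s.
At the end, for the whole second after the job is handed in: The jaw stands 1.5 to 9 mm off its end stop; the block and the plates used hang over the jig's bar between jaw and cheek, every other plate hangs on the rack's bar (slot ceiling within about 4 mm of the bar's top, within 8 mm of its middle line sideways); all at rest (all of step 1 and value of joint jaw between 0.0015 and 0.009 m and ((x of plate1 in the frame of jig between -0.008 and 0.008 m and y of plate1 in the frame of jig between 0.01 and 0.1 m and z of plate1 in the frame of jig between 0.071 and 0.08 m) or (x of plate1 in the frame of rack between -0.008 and 0.008 m and y of plate1 in the frame of rack between -0.12 and 0.12 m and z of plate1 in the frame of rack between 0.071 and 0.08 m)) and ((x of plate2 in the frame of jig between -0.008 and 0.008 m and y of plate2 in the frame of jig between 0.01 and 0.1 m and z of plate2 in the frame of jig between 0.071 and 0.08 m) or (x of plate2 in the frame of rack between -0.008 and 0.008 m and y of plate2 in the frame of rack between -0.12 and 0.12 m and z of plate2 in the frame of rack between 0.071 and 0.08 m)) and ((x of plate3 in the frame of jig between -0.008 and 0.008 m and y of plate3 in the frame of jig between 0.01 and 0.1 m and z of plate3 in the frame of jig between 0.071 and 0.08 m) or (x of plate3 in the frame of rack between -0.008 and 0.008 m and y of plate3 in the frame of rack between -0.12 and 0.12 m and z of plate3 in the frame of rack between 0.071 and 0.08 m)) and ((x of plate4 in the frame of jig between -0.008 and 0.008 m and y of plate4 in the frame of jig between 0.01 and 0.1 m and z of plate4 in the frame of jig between 0.071 and 0.08 m) or (x of plate4 in the frame of rack between -0.008 and 0.008 m and y of plate4 in the frame of rack between -0.12 and 0.12 m and z of plate4 in the frame of rack between 0.071 and 0.08 m)) and ((x of plate5 in the frame of jig between -0.008 and 0.008 m and y of plate5 in the frame of jig between 0.01 and 0.1 m and z of plate5 in the frame of jig between 0.071 and 0.08 m) or (x of plate5 in the frame of rack between -0.008 and 0.008 m and y of plate5 in the frame of rack between -0.12 and 0.12 m and z of plate5 in the frame of rack between 0.071 and 0.08 m)) and ((x of plate6 in the frame of jig between -0.008 and 0.008 m and y of plate6 in the frame of jig between 0.01 and 0.1 m and z of plate6 in the frame of jig between 0.071 and 0.08 m) or (x of plate6 in the frame of rack between -0.008 and 0.008 m and y of plate6 in the frame of rack between -0.12 and 0.12 m and z of plate6 in the frame of rack between 0.071 and 0.08 m)) and linear speed of each of plate1, plate2, plate3, plate4, plate5, plate6, block30, block40, block50 below 0.02 m/s); the robot touches nothing.
It fails at once if the bench block is moved by more than 30 mm (distance of bench_block from where it was at the start of the episode above 0.03 m).
It fails at once if the cup is moved by more than 30 mm (distance of cup from where it was at the start of the episode above 0.03 m).
It fails at once if the hammer is moved by more than 30 mm (distance of mallet from where it was at the start of the episode above 0.03 m).
Of plate1, plate2, plate3, plate4, plate5, plate6 only 5 to 6 are there at a start; the rules pass over those that are not, and their reading is None.
Of block30, block40, block50 only 1 to 1 are there at a start; the rules pass over those that are not, and their reading is None.
At some moment in a run one of block30, block40, block50 may be knocked a few centimetres aside while the robot is not near it.
It also fails if it takes over 210 s, if anything falls off the work surface, if the arm or the gripper's body presses on something with over 40 N, if the wrist force passes 120 N, or if a joint passes its speed limit or range.

ROBOT

A 6-joint arm with a two-finger parallel gripper is mounted at the origin on the work surface. World frame = base frame: x ahead of the robot, y to its left, z up, the work surface at z = 0. Lengths are in m, angles in rad, forces in N, time in s.
With the tool pointing down it reaches from about 0.35 to 0.775 m from the base axis. Payload 7.3 kg.
Tool frame: the origin (TCP) lies on the centre line of the jaws, within the pads' length; the fingertips stand 11 mm ahead of it and the grasp point (between the pads) lies 8 mm behind it; y points along the fingers, z is the direction in which the jaws open and shut, and the axes are right-handed (so a half turn about y gives the same grasp; the last joint's range is limited). The gripper opens to 92 mm and grips with 3 to 60 N. Pads are 19 mm wide; open, the fingers measure 130 mm over their backs; the gripper's body (75 mm by 190 mm) begins 47 mm behind the grasp point.
Start: joints at [-1.369, 0.342, 1.524, -0, 1.275, -0.146], TCP at [0.179, -0.494, 0.213] pointing down, gripper open.
Joint ranges: [-2.53, 2.53], [-0.77, 2.02], [0.04, 2.7], [-1, 4.14], [0.28, 2.66], [-3.11, 3.11]. Speed limits (rad/s): [2.57, 2.57, 3.14, 3.14, 3.14, 3.14].

INTERFACE

Orientations are given as [roll, pitch, yaw] about the fixed x, y, z axes, in that order (R = Rz(yaw) Ry(pitch) Rx(roll)).
In Python, from cell import robot, cams gives the robot as it stands.
- The arm moves only by the tool apply_moves, never from a script. Its argument "plan" is a list of rows, each a list of 7 numbers: the shift along the tool's x, y, z in m, then the turn, a rotation vector about the tool's x, y, z in degrees, then the gripper command: -1 is fully open, 1 is shut, values between are in proportion. A call has exactly 5 rows; each row is the pose to reach, as a shift and turn from the pose commanded when the call began, along the tool's axes at that moment; what a row does not reach only later rows make up. A row lasts 1/8 s, in which the tool goes at most 62.5 mm and 10.7 degrees, less where a joint would pass 70% of its speed; a pose out of reach is approached as far as the arm can. A call with a gripper value outside its range is refused whole. The fingers move at their own pace and stop on an object; "squeeze" is the grip in N (left out, the last holds). Time passes only in rows, so rows that repeat a pose let the fingers close, or fill a call up. It gives the time, the measured TCP pose, the force and the opening at its end, in the units of the state.
- robot.observe(): the state, without advancing time (a new reading comes with each control period).
- cams.read_camera(name): name is "scene" or "top" or "wrist"; returns the picture (384x512x3 uint8, blue, green, red); there is no depth.
- cams.calibration(name): a dict with "fx", "fy", "cx", "cy" (pixels), "dist" ([k1, k2, p1, p2, k3] as OpenCV has them; the pictures are not rectified), "extrinsics" (4x4, takes a point from world to camera coordinates); the wrist camera has in their place "T_tool_cam" (4x4, takes a point from camera to tool coordinates, whose origin is the TCP and whose axes are the tool frame's). Camera axes: x right, y up, looking along -z (the intrinsics and any distortion apply to the point x, -y, -z); pixel columns grow to the right and rows downward; lengths in m; the calibration is good to about 2 mm. A picture is of the moment at which its call begins: read the wrist's pose just before it. calibration takes no time and is no camera call.
- robot.hand_in(): hands the job in, once; it reports no verdict.
The state is a dict: "time": time; "qpos": joint angles; "qvel": joint speeds; "joint_efforts": joint torques, N m; "tool_pos": TCP position; "tool_rot": TCP orientation; "contact_force": force on the tool from outside, world axes, zero at the start; "torque": the same for the moment, N m; "opening": finger opening in m.
Only numpy, scipy, OpenCV 4.12 (cv2) and the standard library are available. Lean on these libraries where they do the work, as an engineer would, in place of code of your own. Each camera call takes 0.05 s, during which the arm holds its last target. There are 200 camera calls.

## Working session

There is one attempt and no reset: what is moved stays moved. The work goes in short steps, Python scripts to look and compute and a tool call to move; the robot and the scene stay as the last step left them, time stands still between calls to the robot, and variables do not carry over. Pictures are saved under pics/ and viewed, about 12 in all and at most 16, crops included, and the job is handed in when it is done.

Besides the shell and the picture viewer there is one more tool, called after "Call:" as a command line: name --pt "numbers of a row" for each row, then --argument value for the rest. apply_moves: Moves the arm, as the interface text tells. Its arguments: {"type":"object","properties":{"plan":{"type":"array","items":{"type":"array","items":{"type":"number"}}},"squeeze":{"type":"number"}},"required":["plan"]}

```bash
ls; mkdir -p pics; cat > h.py <<'E'
import numpy as np, cv2
from cell import robot, cams
from scipy.spatial.transform import Rotation as R
def tool():
    s=robot.observe(); T=np.eye(4); T[:3,:3]=R.from_euler('xyz',s['tool_rot']).as_matrix(); T[:3,3]=s['tool_pos']; return T
def cam(name):
    c=cams.calibration(name); K=np.array([[c['fx'],0,c['cx']],[0,c['fy'],c['cy']],[0,0,1]]); d=np.array(c['dist'],float)
    if name=='wrist': Twc=tool()@np.array(c['T_tool_cam'])
    else: Twc=np.linalg.inv(np.array(c['extrinsics']))
    return K,d,Twc
def snap(name,f):
    C=cam(name); im=cams.read_camera(name); cv2.imwrite('pics/'+f,im); np.savez('pics/'+f+'.npz',K=C[0],d=C[1],T=C[2]); return im
def load(f):
    z=np.load('pics/'+f+'.npz'); return z['K'],z['d'],z['T']
def ray(C,uv):
    K,d,T=C; p=cv2.undistortPoints(np.array(uv,float).reshape(-1,1,2),K,d).reshape(-1,2)
    v=np.c_[p[:,0],-p[:,1],-np.ones(len(p))]@T[:3,:3].T; return T[:3,3],v
def onz(C,uv,z):
    o,v=ray(C,uv); return o+v*((z-o[2])/v[:,2])[:,None]
def proj(C,P):
    K,d,T=C; P=np.array(P,float).reshape(-1,3); q=(P-T[:3,3])@T[:3,:3]; q=q*[1,-1,-1]
    return cv2.projectPoints(q,np.zeros(3),np.zeros(3),K,d)[0].reshape(-1,2)
def to_tool(P):  # world point -> shift along tool axes
    return tool()[:3,:3].T@(np.array(P)-tool()[:3,3])
E
python3 - <<'E'
from h import *
s=robot.observe(); print(s)
a=snap('scene','s0.png'); b=snap('top','t0.png')
for n in('scene','top'):
    K,d,T=cam(n); print(n,K[0,0],d,T[:3,3])
print(cams.calibration('wrist'))
E
```

```text
pics
{'time': 0.0, 'qpos': array([-1.36900730e+00,  3.42736278e-01,  1.52501387e+00,  8.89939509e-06,
        1.27539358e+00, -1.46019110e-01]), 'qvel': array([-0.00158229, -0.00097411, -0.00174651,  0.00031761,  0.00085707,
        0.00073519]), 'joint_efforts': array([-6.54166506e-04, -4.31235266e+01, -2.44218528e+01,  7.18268403e-02,
        5.61814138e-02, -1.12017840e-04]), 'tool_pos': array([ 0.17886796, -0.4931377 ,  0.21213904]), 'tool_rot': array([-1.57232966e+00,  2.34102367e-04, -2.79378729e+00]), 'contact_force': array([ 0.42297214, -1.3268091 , -1.04121772]), 'torque': array([-0.0066543 ,  0.00769496,  0.03655371]), 'opening': 0.09179151137283624}
scene 381.1843472786488 [0.01353589 0.         0.         0.         0.        ] [1.08403209 0.69531902 0.69317461]
top 403.2964754777095 [-0.0975522  0.         0.         0.         0.       ] [0.44901765 0.05551145 1.41736794]
{'fx': 303.1136435224907, 'fy': 303.1136435224907, 'cx': 256.36447118645884, 'cy': 187.59560533754134, 'dist': array([0.02211673, 0.        , 0.        , 0.        , 0.        ]), 'T_tool_cam': array([[ 5.50333700e-04, -9.67618086e-01, -2.52418179e-01,
        -6.83963389e-02],
       [ 3.30254196e-04,  2.52418380e-01, -9.67618134e-01,
        -1.71789777e-01],
       [ 9.99999794e-01,  4.49150705e-04,  4.58474273e-04,
        -3.25175053e-04],
       [ 0.00000000e+00,  0.00000000e+00,  0.00000000e+00,
         1.00000000e+00]])}
```

View pics/s0.png

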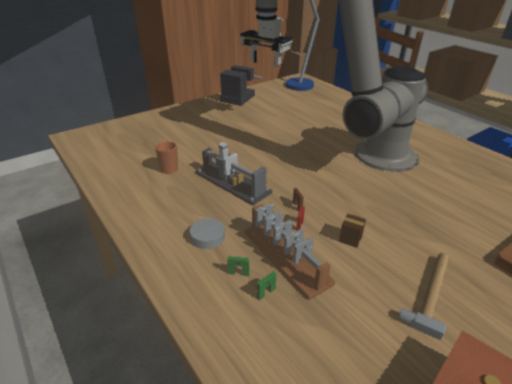

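View pics/t0.png

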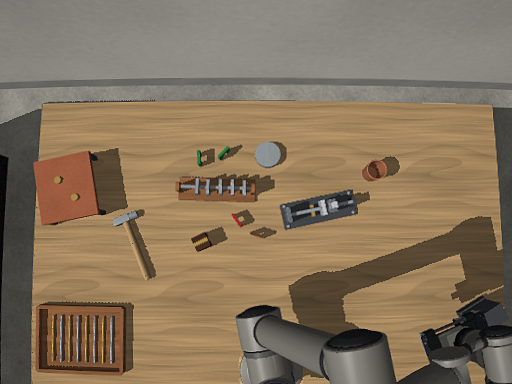

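The scene shows the cup (167,157), jig (232,178), bench block (207,233), rack (290,250), dark block with brass strip (353,230), hammer (430,300), and decoys in green (238,265; 266,285), brown (298,198) and red (300,215). In the top view the rack is at (217,188), the jig at (318,208) and the block at (202,242). The grey tray at bottom left is not the rack.

```bash
python3 - <<'E'
from h import *
a=cv2.imread('pics/t0.png')[140:260,170:370]
cv2.imwrite('pics/t0c.png',cv2.resize(a,None,fx=4,fy=4,interpolation=cv2.INTER_CUBIC))
C=load('t0.png')
print(onz(C,[[318,208],[217,188],[202,242],[267,154],[375,170],[0,0],[512,0]],0.07).round(3))
E
```

```text
[[ 0.551 -0.159  0.07 ]
 [ 0.619  0.181  0.07 ]
 [ 0.438  0.229  0.07 ]
 [ 0.735  0.011  0.07 ]
 [ 0.68  -0.358  0.07 ]
 [ 1.345  1.024  0.07 ]
 [ 1.351 -0.942  0.07 ]]
```

View pics/t0c.png

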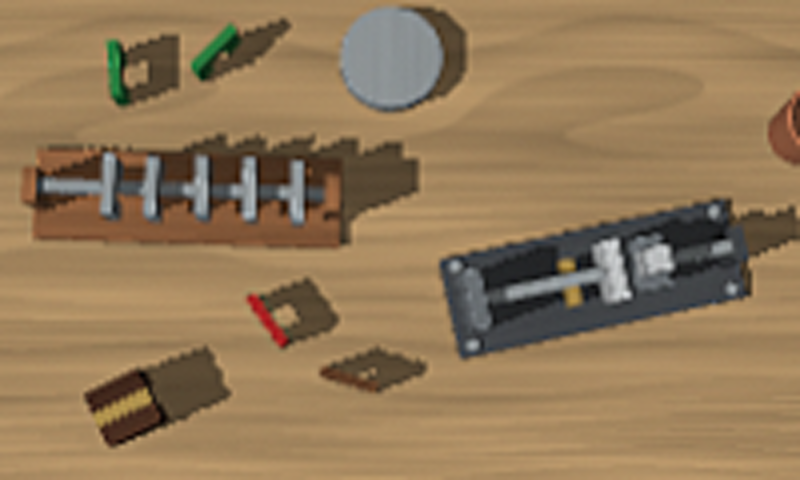

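```bash
cat >> h.py <<'E'
def go(P,yawdeg):
    "shift (mm) along tool axes and turn (deg) to a tool-down pose with that yaw"
    T=tool(); Rt=(R.from_euler('z',yawdeg,degrees=True)*R.from_euler('x',-90,degrees=True)).as_matrix()
    print('at',(T[:3,3]*1000).round(1),'shift mm',(T[:3,:3].T@(np.array(P)-T[:3,3])*1000).round(1),'turn',R.from_matrix(T[:3,:3].T@Rt).as_rotvec(degrees=True).round(2))
E
python3 - <<'E'
from h import *
go([0.55,-0.16,0.25],-78.3)
E
```

```text
at [ 178.9 -493.2  212.2] shift mm [-462.5  -37.4 -186.8] turn [ 6.000e-02 -8.177e+01 -7.000e-02]
```

Call:
apply_moves --pt "-0.05 -0.008 -0.02 0 -10 0 -1" --pt "-0.1 -0.015 -0.04 0 -20 0 -1" --pt "-0.15 -0.022 -0.06 0 -30 0 -1" --pt "-0.2 -0.03 -0.08 0 -40 0 -1" --pt "-0.25 -0.037 -0.1 0 -50 0 -1"

```text
time: 0.72
tool_pos: [0.3809, -0.3129, 0.2499]
tool_rot: [-1.571, 0.0, -1.916]
contact_force: [-0.1, -0.5, -0.2]
opening: 0.0921
```

```bash
python3 - <<'E'
from h import *
go([0.55,-0.16,0.25],-78.3)
E
```

```text
at [ 380.9 -312.9  249.9] shift mm [-2.011e+02 -1.000e-01  1.074e+02] turn [ 1.000e-02 -3.145e+01 -1.000e-02]
```

Call:
apply_moves --pt "-0.05 0 0.027 0 -8 0 -1" --pt "-0.1 0 0.054 0 -16 0 -1" --pt "-0.15 0 0.08 0 -24 0 -1" --pt "-0.201 0 0.107 0 -31.4 0 -1" --pt "-0.201 0 0.107 0 -31.4 0 -1"

```text
time: 1.35
tool_pos: [0.5513, -0.1591, 0.2488]
tool_rot: [-1.571, 0.001, -1.367]
contact_force: [-0.6, -0.4, -0.2]
opening: 0.0918
```

```bash
python3 - <<'E'
from h import *
snap('wrist','w1.png'); print(tool()[:3,3])
E
```

```text
[ 0.54994292 -0.1607596   0.24884863]
```

View pics/w1.png

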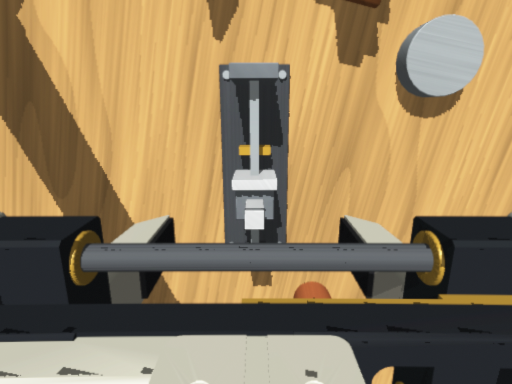

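The wrist view shows the jig upright: cheek (254,71), bar at column ~254, brass stop (254,150), jaw (254,181), handle post top (255,219). The bench block is at (440,55).

```bash
python3 - <<'E'
from h import *
g=cv2.cvtColor(cv2.imread('pics/w1.png'),cv2.COLOR_BGR2GRAY).astype(int)
for v in (72,95,110,125,140,165,181,186,212,219,226): print(v,g[v,216:296:1].tolist() if v in(72,110) else [(c+216,g[v,c+216]) for c in range(80) if abs(g[v,c+217]-g[v,c+215])>35])
print('col254',[(r,g[r,248:262].mean().round().item()) for r in range(56,92)])
print('col254',[(r,g[r,248:262].mean().round().item()) for r in range(164,240)])
E
```

```text
72 [180, 178, 157, 96, 80, 85, 116, 170, 195, 200, 200, 198, 183, 142, 134, 133, 133, 133, 132, 132, 132, 132, 133, 134, 134, 135, 136, 136, 136, 137, 136, 137, 137, 137, 137, 137, 138, 138, 138, 137, 136, 136, 137, 138, 139, 139, 139, 140, 140, 141, 141, 142, 141, 141, 140, 140, 139, 139, 139, 139, 139, 136, 128, 176, 195, 199, 199, 199, 194, 170, 107, 86, 83, 94, 187, 190, 189, 191, 193, 192]
95 [(219, np.int64(146)), (220, np.int64(86)), (249, np.int64(64)), (258, np.int64(88)), (259, np.int64(48)), (288, np.int64(80)), (289, np.int64(124)), (290, np.int64(184))]
110 [165, 164, 164, 153, 101, 77, 77, 78, 82, 83, 81, 82, 85, 83, 83, 81, 81, 82, 81, 81, 83, 82, 73, 45, 41, 41, 40, 40, 41, 41, 41, 40, 45, 95, 183, 190, 191, 191, 191, 191, 191, 189, 171, 68, 41, 42, 40, 39, 40, 40, 41, 41, 41, 41, 41, 39, 40, 40, 40, 40, 41, 41, 42, 53, 77, 78, 79, 79, 78, 80, 81, 82, 89, 150, 190, 193, 190, 192, 192, 191]
125 [(220, np.int64(156)), (221, np.int64(87)), (241, np.int64(74)), (248, np.int64(44)), (249, np.int64(95)), (250, np.int64(183)), (258, np.int64(172)), (259, np.int64(67)), (288,
[... 2471 characters left out ...]
, (189, 218.0), (190, 115.0), (191, 67.0), (192, 64.0), (193, 64.0), (194, 65.0), (195, 77.0), (196, 102.0), (197, 130.0), (198, 142.0), (199, 182.0), (200, 200.0), (201, 204.0), (202, 204.0), (203, 204.0), (204, 205.0), (205, 204.0), (206, 205.0), (207, 198.0), (208, 129.0), (209, 141.0), (210, 202.0), (211, 238.0), (212, 234.0), (213, 232.0), (214, 232.0), (215, 232.0), (216, 232.0), (217, 232.0), (218, 231.0), (219, 231.0), (220, 231.0), (221, 231.0), (222, 230.0), (223, 230.0), (224, 230.0), (225, 230.0), (226, 230.0), (227, 230.0), (228, 231.0), (229, 134.0), (230, 75.0), (231, 68.0), (232, 68.0), (233, 67.0), (234, 68.0), (235, 67.0), (236, 67.0), (237, 67.0), (238, 67.0), (239, 71.0)]
```

```bash
python3 - <<'E'
from h import *
C=load('w1.png')
b=onz(C,[[254.0,110],[254.4,165]],.075); ch=onz(C,[[254,77.5],[226,72]],.097); j=onz(C,[[231.3,179.5],[276.7,179.5],[254,189.3]],.097); p=onz(C,[[244.3,209.6],[263.7,229],[244,229]],.128)
for n in('b','ch','j','p'): print(n,(eval(n)*1000).round(1).tolist())
pc=(p[0]+p[1])/2; print('post',pc, 'w',np.linalg.norm(p[1]-p[2]),'jaw w',np.linalg.norm(j[0]-j[1]))
d=ch[0]-pc; print('yaw cheek-post',np.degrees(np.arctan2(-d[0],d[1])),'len',np.linalg.norm(d[:2]),'gap',np.linalg.norm((ch[0]-(j[0]+j[1])/2)[:2]))
e=j[1]-j[0]; print('yaw jaw',np.degrees(np.arctan2(e[1],e[0]))); d=b[0]-b[1]; print('yaw bar',np.degrees(np.arctan2(-d[0],d[1])))
E
```

```text
b [[535.9, -94.3, 75.0], [548.6, -154.4, 75.0]]
ch [[529.7, -63.2, 97.0], [501.3, -63.9, 97.0]]
j [[526.4, -171.3, 97.0], [575.1, -161.3, 97.0], [553.0, -177.2, 97.0]]
p [[546.2, -192.0, 128.0], [569.9, -208.7, 128.0], [549.9, -212.8, 128.0]]
post [ 0.55800466 -0.20033392  0.128     ] w 0.020364713292506446 jaw w 0.049732371901031865
yaw cheek-post 11.654964985039962 len 0.13997874445230682 gap 0.10520227875848813
yaw jaw 11.640329814108654
yaw bar 11.956649281142898
```

```bash
python3 - <<'E'
from h import *
go([0.558,-0.2005,0.104],-78.35)
E
```

```text
at [ 549.9 -160.8  248.8] shift mm [ 40.7 144.8   0.2] turn [ 0.09 -0.16 -0.04]
```

Call:
apply_moves --pt "0.0407 0.03 0 0 0 0 -1" --pt "0.0407 0.08 0 0 0 0 -1" --pt "0.0407 0.12 0 0 0 0 -1" --pt "0.0407 0.1448 0 0 0 0 -1" --pt "0.0407 0.1448 0 0 0 0 -1"

```text
time: 2.02
tool_pos: [0.5552, -0.2027, 0.1032]
tool_rot: [-1.575, 0.003, -1.375]
contact_force: [0.2, 0.2, 0.2]
opening: 0.092
```

Call:
apply_moves --pt "0 0 0 0 0 0 1" --pt "0 0 0 0 0 0 1" --pt "0 0 0 0 0 0 1" --pt "0 0 0 0 0 0 1" --pt "0 0 0 0 0 0 1" --squeeze 40

```text
time: 2.65
tool_pos: [0.5575, -0.2021, 0.1052]
tool_rot: [-1.571, -0.0, -1.373]
contact_force: [0.8, -0.3, -0.6]
opening: 0.0457
```

Call:
apply_moves --pt "0 0 0 0 0 0 1" --pt "0 0 0 0 0 0 1" --pt "0 0 0 0 0 0 1" --pt "0 0 0 0 0 0 1" --pt "0 0 0 0 0 0 1"

```text
time: 3.28
tool_pos: [0.5576, -0.2021, 0.105]
tool_rot: [-1.57, -0.0, -1.373]
contact_force: [1.2, 0.2, -1.2]
opening: 0.0197
```

Call:
apply_moves --pt "0.01 0 0 0 0 0 1" --pt "0.022 0 0 0 0 0 1" --pt "0.037 0 0 0 0 0 1" --pt "0.052 0 0 0 0 0 1" --pt "0.052 0 0 0 0 0 1"

```text
time: 3.9
tool_pos: [0.5687, -0.2544, 0.105]
tool_rot: [-1.569, -0.002, -1.374]
contact_force: [6.5, -1.5, -2.9]
opening: 0.0193
```

Call:
apply_moves --pt "0 0 0 0 0 0 -1" --pt "0 0 0 0 0 0 -1" --pt "0 -0.04 0 0 0 0 -1" --pt "0 -0.1 0 0 0 0 -1" --pt "0 -0.16 0 0 0 0 -1"

```text
time: 4.53
tool_pos: [0.5669, -0.2529, 0.2667]
tool_rot: [-1.572, 0.001, -1.373]
contact_force: [0.9, -0.6, -0.3]
opening: 0.0652
```

```bash
python3 - <<'E'
from h import *
go([0.53,0.12,0.31],-91)
E
```

```text
at [ 566.9 -252.9  266.7] shift mm [-372.9  -43.2   37. ] turn [ 0.07 12.32 -0.02]
```

Call:
apply_moves --pt "-0.06 -0.01 0.006 0 3 0 -1" --pt "-0.12 -0.02 0.012 0 6 0 -1" --pt "-0.18 -0.03 0.018 0 9 0 -1" --pt "-0.24 -0.043 0.024 0 12.3 0 -1" --pt "-0.3 -0.043 0.03 0 12.3 0 -1"

```text
time: 5.15
tool_pos: [0.5376, 0.0486, 0.3093]
tool_rot: [-1.569, -0.0, -1.589]
contact_force: [0.7, 0.3, -0.3]
opening: 0.092
```

Call:
apply_moves --pt "-0.04 0 -0.008 0 0 0 -1" --pt "-0.072 0 -0.008 0 0 0 -1" --pt "-0.072 0 -0.008 0 0 0 -1" --pt "-0.072 0 -0.008 0 0 0 -1" --pt "-0.072 0 -0.008 0 0 0 -1"

```text
time: 5.78
tool_pos: [0.5313, 0.1179, 0.308]
tool_rot: [-1.571, -0.0, -1.589]
contact_force: [-0.2, 0.4, 1.3]
opening: 0.092
```

```bash
python3 - <<'E'
from h import *
snap('wrist','w2.png'); s=robot.observe(); print(s['tool_pos'],s['tool_rot'],s['qvel'].round(3))
E
```

```text
[0.53139628 0.11789797 0.30798555] [-1.57092639e+00 -3.29509034e-04 -1.58941406e+00] [ 0.001  0.003 -0.002  0.003 -0.001  0.002]
```

View pics/w2.png

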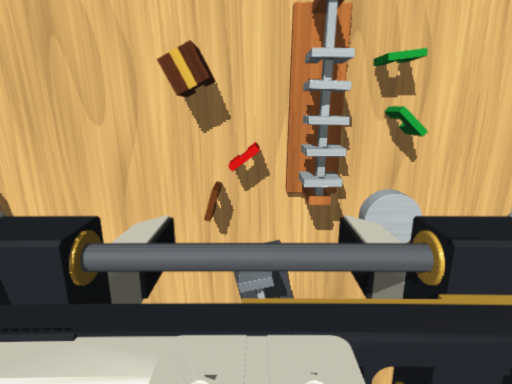

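The wrist view shows the block at (186,66), five grey rack plates at (329,55), (327,85), (326,120), (323,150) and (321,180), and decoys red (245,157), brown (213,200) and green (400,57; 407,120). Block candidates: only the dark one with the brass strip at (186,66). The bare brown U at (213,200) is a decoy. I'll check the choice in a close crop.

```bash
python3 - <<'E'
from h import *
im=cv2.imread('pics/w2.png')
cv2.imwrite('pics/w2c.png',cv2.resize(im[30:110,140:240],None,fx=6,fy=6,interpolation=cv2.INTER_CUBIC))
C=load('w2.png')
hsv=cv2.cvtColor(im,cv2.COLOR_BGR2HSV)
m=((hsv[...,1]<60)&(hsv[...,2]>90)).astype(np.uint8); m[:, :290]=0; m[:,365:]=0; m[195:]=0
# erode the thin bar (vertical strip) away: open with horizontal kernel
m=cv2.morphologyEx(m,cv2.MORPH_OPEN,np.ones((3,25),np.uint8))
n,l,s,c=cv2.connectedComponentsWithStats(m)
for i in range(1,n):
    q=cv2.minAreaRect(np.argwhere(l==i)[:,::-1].astype(np.float32)); print(s[i],c[i].round(1),onz(C,[c[i]],.097).round(4)[0],np.round(q[1],1),round(q[2],1))
# rack bar far edges rows
g=cv2.cvtColor(im,cv2.COLOR_BGR2GRAY).astype(int)
for r in (20,35,70,102,135): print(r,g[r,310:346].tolist())
E
```

```text
[307  48  48   9 415] [331.3  52.1] [0.6215 0.2474 0.097 ] [ 8. 47.] 90.0
[304  80  47   9 392] [327.3  84.2] [0.6184 0.2122 0.097 ] [ 8. 46.] 90.0
[303 116  47   9 402] [326.9 120. ] [0.6197 0.1706 0.097 ] [ 8. 46.] 90.0
[302 146  44  11 456] [324.  150.9] [0.6176 0.1326 0.097 ] [10. 43.] 90.0
[299 176  44  11 450] [320.9 180.9] [0.6152 0.0935 0.097 ] [10. 43.] 90.0
20 [118, 124, 132, 130, 94, 67, 64, 64, 64, 65, 64, 63, 61, 60, 62, 80, 96, 138, 174, 185, 186, 186, 186, 187, 184, 165, 116, 68, 67, 96, 122, 130, 132, 134, 134, 135]
35 [125, 131, 134, 134, 133, 132, 130, 130, 123, 88, 66, 61, 59, 63, 82, 99, 144, 178, 188, 189, 189, 189, 188, 185, 156, 102, 65, 60, 59, 59, 59, 62, 71, 107, 133, 135]
70 [127, 133, 134, 131, 129, 130, 133, 130, 127, 123, 121, 114, 78, 66, 88, 96, 98, 98, 98, 98, 99, 96, 78, 66, 62, 61, 64, 90, 115, 124, 129, 131, 134, 134, 133, 124]
102 [126, 128, 125, 86, 66, 63, 61, 59, 59, 61, 62, 66, 90, 95, 95, 95, 96, 95, 95, 86, 69, 63, 61, 61, 60, 60, 61, 60, 60, 58, 60, 64, 66, 71, 79, 82]
135 [61, 62, 63, 63, 60, 59, 59, 60, 62, 71, 89, 90, 91, 91, 91, 90, 89, 76, 65, 63, 61, 61, 61, 61, 61, 60, 58, 58, 58, 58, 64, 84, 87, 84, 81, 78]
```

View pics/w2c.png

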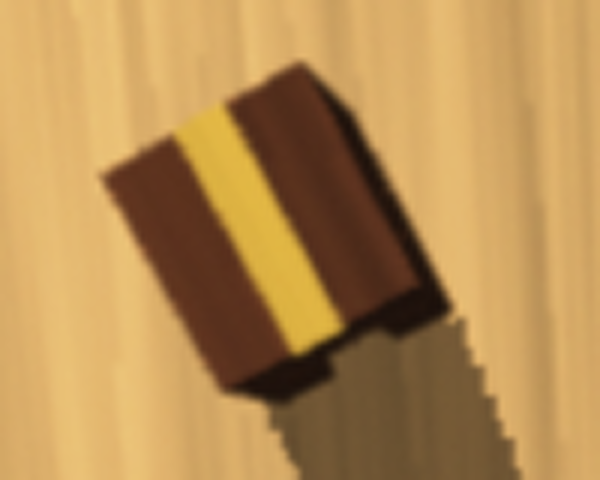

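The crop confirms a dark hardwood block with a brass strip along its slot direction. The top-face corners in the crop are about (102,178), (303,62), (420,288) and (225,390), and the slot opens on the lower face.

```bash
python3 - <<'E'
from h import *
C=load('w2.png')
p=np.array([[102,178],[303,62],[420,288],[225,388]])/6.+[140,30]-0.4
q=onz(C,p,.062); print((q*1000).round(1)); 
L=lambda a,b:np.linalg.norm(q[a]-q[b])*1000
print('x width',L(0,1),L(3,2),'y thick',L(0,3),L(1,2)); e=(q[1]-q[0])+(q[2]-q[3]); f=(q[0]-q[3])+(q[1]-q[2])
print('c',q.mean(0).round(4),'yaw by x',np.degrees(np.arctan2(e[1],e[0])),'by y',np.degrees(np.arctan2(-f[0],f[1])))
# rack bar axis at z .075, lit rows
print(onz(C,[[331.6,20],[330.3,35],[326.8,70],[325.3,102],[323.0,135]],.075).round(4))
# green/bench clearances
E
```

```text
[[407.1 248.6  62. ]
 [451.5 270.4  62. ]
 [473.3 225.6  62. ]
 [429.4 205.8  62. ]]
x width 49.438242943685204 48.169638844169526 y thick 48.27042872586469 49.761265899712676
c [0.4403 0.2376 0.062 ] yaw by x 25.276724793356408 by y 26.695976342235884
[[0.6252 0.2862 0.075 ]
 [0.6244 0.27   0.075 ]
 [0.622  0.2305 0.075 ]
 [0.6217 0.1922 0.075 ]
 [0.6204 0.1505 0.075 ]]
```

```bash
python3 - <<'E'
from h import *
go([0.4403,0.2376,0.13],-64)
E
```

```text
at [531.4 117.9 308. ] shift mm [-118.   178.   -93.3] turn [ 1.000e-02 -2.707e+01  2.000e-02]
```

Call:
apply_moves --pt "-0.03 0.035 -0.023 0 -7 0 -1" --pt "-0.06 0.07 -0.046 0 -14 0 -1" --pt "-0.09 0.105 -0.07 0 -21 0 -1" --pt "-0.118 0.14 -0.0933 0 -27 0 -1" --pt "-0.118 0.178 -0.0933 0 -27.07 0 -1"

```text
time: 6.45
tool_pos: [0.439, 0.2395, 0.1294]
tool_rot: [-1.57, 0.0, -1.112]
contact_force: [0.5, 0.4, 1.1]
opening: 0.0919
```

```bash
python3 - <<'E'
from h import *
im=snap('wrist','w3.png'); go([0.4403,0.2376,0.039],-64)
C=load('w3.png'); print(proj(C,[[.4071,.2486,.062],[.4515,.2704,.062],[.4733,.2256,.062],[.4294,.2058,.062]]).round(1))
E
```

```text
at [436.8 237.7 124.6] shift mm [ 1.7 85.6  3.7] turn [ 0.44  0.16 -0.04]
[[224.7 167.5]
 [286.4 167.5]
 [284.6 225.7]
 [227.5 223.9]]
```

View pics/w3.png

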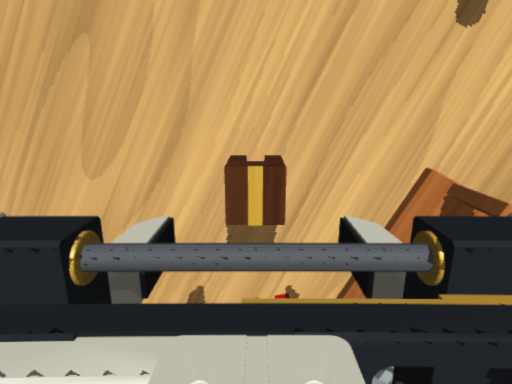

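The block fills (225–286, 166–225), matching the predicted corners within 1–2 px. Descending and gripping.

Call:
apply_moves --pt "0 0.03 0 0 0 0 -1" --pt "0 0.06 0 0 0 0 -1" --pt "0 0.091 0 0 0 0 -1" --pt "0 0.091 0 0 0 0 0" --pt "0 0.091 0 0 0 0 1" --squeeze 40

```text
time: 7.12
tool_pos: [0.4412, 0.2384, 0.0403]
tool_rot: [-1.569, -0.0, -1.116]
contact_force: [0.6, 0.3, 1.0]
opening: 0.0765
```

Call:
apply_moves --pt "0 0 0 0 0 0 1" --pt "0 0 0 0 0 0 1" --pt "0 0 0 0 0 0 1" --pt "0 0 0 0 0 0 1" --pt "0 0 0 0 0 0 1"

```text
time: 7.75
tool_pos: [0.4402, 0.2386, 0.0396]
tool_rot: [-1.57, -0.0, -1.115]
contact_force: [-1.7, -1.9, 5.4]
opening: 0.0492
```

```bash
python3 - <<'E'
from h import *
y=np.radians(11.65); yh=np.array([-np.sin(y),np.cos(y)])
P=np.array([.5297,-.0632])-yh*0.027; print('place xy',P)
go([*P,0.17],-78.35)
E
```

```text
place xy [ 0.53515218 -0.08964378]
at [440.2 238.6  39.6] shift mm [ 336.6 -130.4  -59.1] turn [-3.000e-02  1.446e+01  1.000e-02]
```

Call:
apply_moves --pt "0 -0.05 0 0 0 0 1" --pt "0 -0.1 0 0 0 0 1" --pt "0.03 -0.15 -0.005 0 1 0 1" --pt "0.08 -0.15 -0.014 0 4 0 1" --pt "0.13 -0.15 -0.023 0 7 0 1"

```text
time: 8.38
tool_pos: [0.4769, 0.1106, 0.1896]
tool_rot: [-1.569, -0.0, -1.238]
contact_force: [0.9, -0.9, -2.3]
opening: 0.0495
```

```bash
python3 - <<'E'
from h import *
print(robot.observe()['opening']); go([.536,-.0936,0.19],-78.35)
E
```

```text
0.049479644838401976
at [476.9 110.6 189.6] shift mm [212.4  -0.3 -10.9] turn [-0.08  7.42  0.02]
```

Call:
apply_moves --pt "0.05 0 -0.003 0 2 0 1" --pt "0.1 0 -0.006 0 4 0 1" --pt "0.15 0 -0.009 0 6 0 1" --pt "0.19 0 -0.011 0 7.4 0 1" --pt "0.2124 0 -0.011 0 7.4 0 1"

```text
time: 9.0
tool_pos: [0.5358, -0.0943, 0.1886]
tool_rot: [-1.571, 0.0, -1.368]
contact_force: [-0.9, 0.9, -2.0]
opening: 0.0493
```

Call:
apply_moves --pt "0 0 0 0 0 0 1" --pt "0 0.02 0 0 0 0 1" --pt "0 0.04 0 0 0 0 1" --pt "0 0.05 0 0 0 0 1" --pt "0 0.05 0 0 0 0 1"

```text
time: 9.62
tool_pos: [0.5352, -0.0916, 0.1386]
tool_rot: [-1.572, 0.001, -1.365]
contact_force: [-0.8, -0.4, -0.9]
opening: 0.0494
```

```bash
python3 - <<'E'
from h import *
im=snap('wrist','w4.png'); go([.536,-.0936,0.081],-78.35)
C=load('w4.png'); T=tool()
b=T[:3,3]-np.array([0,0,.0056]) # block origin
print(proj(C,[[.5297,-.0632,.097]]),proj(C,[b+[0,0,.028]]))
cv2.imwrite('pics/w4c.png',cv2.resize(im[60:300,150:360],None,fx=2.5,fy=2.5))
E
```

```text
at [535.8 -91.9 139.3] shift mm [ 1.7 58.3 -0.1] turn [-0.01  0.1   0.  ]
[[256.026293   165.36996571]] [[256.01522512 241.89000056]]
```

View pics/w4c.png

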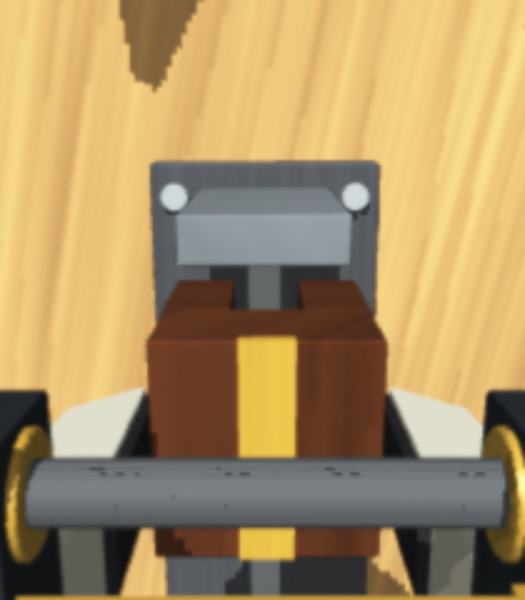

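The cheek's front top edge is at crop row 264 (v=165.6, predicted 165.4). The block slot centre at column 266 lines up with the bar at 264, and there is a clear gap between block and cheek. Lowering and releasing.

Call:
apply_moves --pt "0 0.02 0 0 0 0 1" --pt "0 0.04 0 0 0 0 1" --pt "0 0.05 0 0 0 0 1" --pt "0 0.056 0 0 0 0 1" --pt "0 0.058 0 0 0 0 1"

```text
time: 10.3
tool_pos: [0.536, -0.0927, 0.0813]
tool_rot: [-1.57, -0.0, -1.367]
contact_force: [-0.3, -0.1, -1.4]
opening: 0.0492
```

Call:
apply_moves --pt "0 0.001 0 0 0 0 0.5" --pt "0 0.001 0 0 0 0 -0.5" --pt "0 0.001 0 0 0 0 -0.5" --pt "0 0.001 0 0 0 0 -0.5" --pt "0 0 0 0 0 0 -0.6"

```text
time: 10.92
tool_pos: [0.5356, -0.0926, 0.081]
tool_rot: [-1.571, -0.0, -1.367]
contact_force: [0.9, 0.2, 1.0]
opening: 0.0722
```

Call:
apply_moves --pt "0 -0.03 0 0 0 0 -0.8" --pt "0 -0.07 0 0 0 0 -1" --pt "0 -0.11 0 0 0 0 -1" --pt "0 -0.11 0 0 0 0 -1" --pt "0 -0.11 0 0 0 0 -1"

```text
time: 11.55
tool_pos: [0.5352, -0.0925, 0.1904]
tool_rot: [-1.572, 0.0, -1.367]
contact_force: [-1.1, -0.1, -0.4]
opening: 0.092
```

```bash
python3 - <<'E'
from h import *
im=snap('wrist','w5.png'); 
cv2.imwrite('pics/w5c.png',cv2.resize(im[60:300,150:360],None,fx=2.5,fy=2.5))
go([.6155,.0935,0.16],-92)
E
```

```text
at [534.9 -92.4 189.8] shift mm [-165.7   29.8  116.6] turn [ 0.12 13.7  -0.04]
```

View pics/w5c.png

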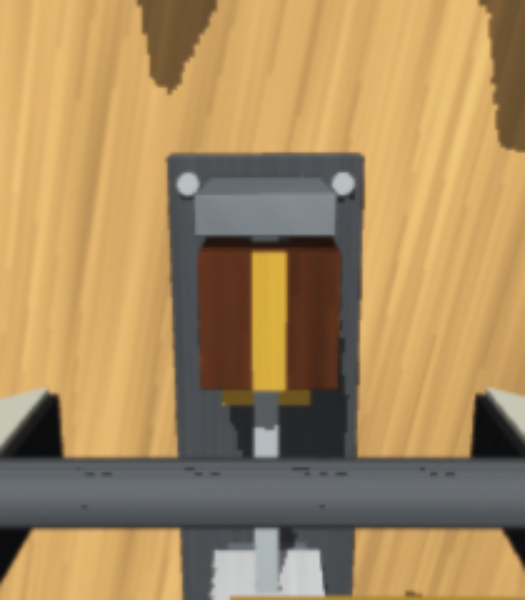

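The block hangs on the bar (crop 201–340, 248–388), about 4 mm from the cheek and centred within 1.5 mm. For block50 I need 3 plates: 50 + 30 = 80, so the jaw should end near 5 mm. Next I look at the rack from closer.

Call:
apply_moves --pt "-0.04 -0.01 0.025 0 4 0 -1" --pt "-0.08 -0.01 0.05 0 8 0 -1" --pt "-0.115 -0.01 0.08 0 12 0 -1" --pt "-0.13 -0.01 0.11 0 13.7 0 -1" --pt "-0.13 -0.01 0.116 0 13.7 0 -1"

```text
time: 12.22
tool_pos: [0.6231, 0.0598, 0.1988]
tool_rot: [-1.574, 0.0, -1.603]
contact_force: [-0.4, -0.6, 0.2]
opening: 0.0918
```

Call:
apply_moves --pt "0 0 0 0 0 0 -1" --pt "0 0 0 0 0 0 -1" --pt "0 0 0 0 0 0 -1" --pt "0 0 0 0 0 0 -1" --pt "0 0 0 0 0 0 -1"

```text
time: 12.85
tool_pos: [0.6228, 0.058, 0.2012]
tool_rot: [-1.571, -0.0, -1.606]
contact_force: [0.6, 0.4, -0.5]
opening: 0.0917
```

```bash
python3 - <<'E'
from h import *
im=snap('wrist','w6.png'); print(tool()[:3,3], robot.observe()['tool_rot'])
cv2.imwrite('pics/w6c.png',cv2.resize(im[0:240,180:340],None,fx=2.5,fy=2.5))
E
```

```text
[0.62283289 0.05809574 0.20116164] [-1.57057135e+00 -7.62843662e-05 -1.60585145e+00]
```

View pics/w6c.png

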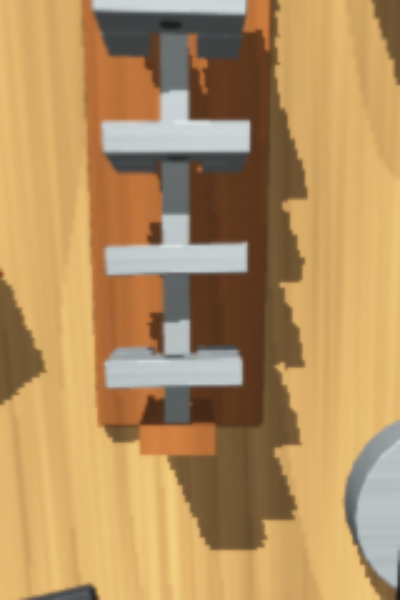

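Clear view of the plates' top faces: the nearest is at crop (174,373), the next at (176,259), the third at (176,137). The bar runs at column ~175, and the bench block is at right (380,500).

```bash
python3 - <<'E'
from h import *
C=load('w6.png')
q=onz(C,np.array([[174.5,373.5],[176.5,259],[176,137],[106,373],[243,374],[102,137],[250,137]])/2.5+[180,0],.097); print(q.round(4))
print(np.linalg.norm(q[3]-q[4]))
a=q[0]-q[2]; print('yaw',np.degrees(np.arctan2(a[0],-a[1])))
for p in q[:3]: go([*p[:2],.079],-92)
E
```

```text
[[0.6186 0.0904 0.097 ]
 [0.6209 0.1304 0.097 ]
 [0.6224 0.1698 0.097 ]
 [0.5936 0.0914 0.097 ]
 [0.6435 0.0893 0.097 ]
 [0.5975 0.1707 0.097 ]
 [0.6473 0.1689 0.097 ]]
0.04989620361698712
yaw -2.7435781299001447
at [622.8  58.1 201.2] shift mm [-32.1 122.2  -5.4] turn [-0.01 -0.01  0.  ]
at [622.8  58.1 201.2] shift mm [-72.2 122.2  -4.5] turn [-0.01 -0.01  0.  ]
at [622.8  58.1 201.2] shift mm [-111.6  122.2   -4.4] turn [-0.01 -0.01  0.  ]
```

Call:
apply_moves --pt "-0.0321 0.02 -0.0054 0 0 0 -1" --pt "-0.0321 0.06 -0.0054 0 0 0 -1" --pt "-0.0321 0.1 -0.0054 0 0 0 -0.8" --pt "-0.0321 0.1222 -0.0054 0 0 0 -0.5" --pt "-0.0321 0.1222 -0.0054 0 0 0 1" --squeeze 30

```text
time: 13.52
tool_pos: [0.6174, 0.0904, 0.077]
tool_rot: [-1.575, -0.0, -1.606]
contact_force: [-0.6, -0.9, 0.5]
opening: 0.0672
```

Call:
apply_moves --pt "0 0 0 0 0 0 1" --pt "0 0 0 0 0 0 1" --pt "0 0 0 0 0 0 1" --pt "0 0 0 0 0 0 1" --pt "0 0 0 0 0 0 1"

```text
time: 14.15
tool_pos: [0.6194, 0.0905, 0.0802]
tool_rot: [-1.568, 0.0, -1.606]
contact_force: [-0.5, -0.0, 5.8]
opening: 0.0479
```

```bash
python3 - <<'E'
from h import *
y=np.radians(11.65); yh=np.array([-np.sin(y),np.cos(y)]); xh=np.array([yh[1],-yh[0]])
for k in (.07,.09,.11):
    P=np.array([.5297,-.0632])-yh*k; print(P.round(4)); go([*P,0.18],-78.35)
E
```

```text
[ 0.5438 -0.1318]
at [619.4  90.5  80.2] shift mm [ 224.7 -100.   -67.5] turn [-1.500e-01 -1.365e+01  1.000e-02]
[ 0.5479 -0.1513]
at [619.4  90.5  80.2] shift mm [ 244.2 -100.   -62.8] turn [-1.500e-01 -1.365e+01  1.000e-02]
[ 0.5519 -0.1709]
at [619.4  90.5  80.2] shift mm [263.6 -99.9 -58.1] turn [-1.500e-01 -1.365e+01  1.000e-02]
```

Call:
apply_moves --pt "0 -0.05 0 0 0 0 1" --pt "0 -0.1 0 0 0 0 1" --pt "0.05 -0.1 -0.015 0 -3 0 1" --pt "0.1 -0.1 -0.03 0 -6 0 1" --pt "0.15 -0.1 -0.045 0 -9 0 1"

```text
time: 14.78
tool_pos: [0.5676, -0.0591, 0.1789]
tool_rot: [-1.571, -0.0, -1.446]
contact_force: [-0.0, -0.2, -1.1]
opening: 0.0482
```

```bash
python3 - <<'E'
from h import *
print(robot.observe()['opening'],robot.observe()['contact_force']); go([.5438,-.1318,0.14],-78.35)
E
```

```text
0.048247520217755115 [-0.04423626 -0.20508612 -1.06959377]
at [567.6 -59.1 178.9] shift mm [ 69.2  38.9 -32.7] turn [-0.01 -4.52  0.02]
```

Call:
apply_moves --pt "0.03 0 -0.015 0 -2.5 0 1" --pt "0.06 0 -0.03 0 -4.5 0 1" --pt "0.0692 0.01 -0.0327 0 -4.5 0 1" --pt "0.0692 0.0389 -0.0327 0 -4.5 0 1" --pt "0.0692 0.0389 -0.0327 0 -4.5 0 1"

```text
time: 15.4
tool_pos: [0.5429, -0.1294, 0.1375]
tool_rot: [-1.575, 0.003, -1.37]
contact_force: [-0.8, -0.0, -0.6]
opening: 0.0477
```

```bash
python3 - <<'E'
from h import *
im=snap('wrist','w7.png'); go([.5438,-.1318,0.0795],-78.35)
cv2.imwrite('pics/w7c.png',cv2.resize(im[60:300,150:360],None,fx=2.5,fy=2.5))
E
```

```text
at [ 544.  -129.7  139.1] shift mm [ 2.1 59.6 -0.5] turn [ 0.12 -0.14 -0.09]
```

View pics/w7c.png

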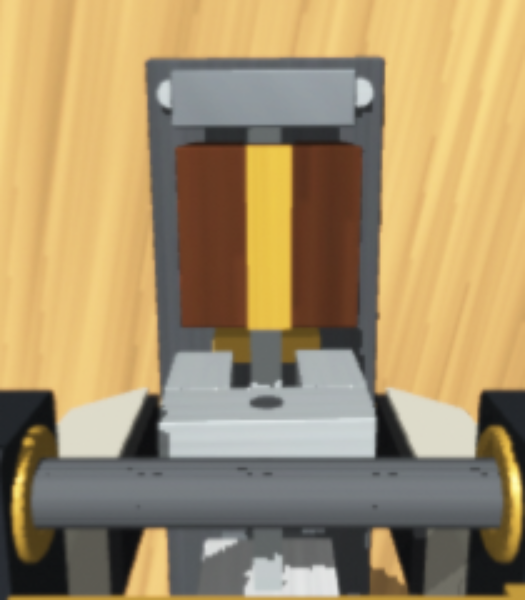

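The gripped plate's slot (crop 233–297) straddles the bar (250–282), well clear behind the block. Lowering and releasing.

Call:
apply_moves --pt "0.002 0.02 0 0 0 0 1" --pt "0.002 0.04 0 0 0 0 1" --pt "0.002 0.05 0 0 0 0 1" --pt "0.002 0.057 0 0 0 0 1" --pt "0.002 0.0592 0 0 0 0 1"

```text
time: 16.08
tool_pos: [0.5451, -0.1324, 0.0809]
tool_rot: [-1.57, -0.0, -1.37]
contact_force: [0.5, 1.1, -0.5]
opening: 0.0482
```

Call:
apply_moves --pt "0 0.001 0 0 0 0 0.5" --pt "0 0.001 0 0 0 0 -0.5" --pt "0 0.001 0 0 0 0 -0.5" --pt "0 0.001 0 0 0 0 -0.5" --pt "0 0 0 0 0 0 -0.6"

```text
time: 16.7
tool_pos: [0.5448, -0.1325, 0.0807]
tool_rot: [-1.571, -0.0, -1.37]
contact_force: [0.0, 0.2, 0.3]
opening: 0.0724
```

Call:
apply_moves --pt "0 -0.03 0 0 0 0 -0.8" --pt "0 -0.07 0 0 0 0 -1" --pt "0 -0.11 0 0 0 0 -1" --pt "-0.04 -0.11 0.01 0 2 0 -1" --pt "-0.09 -0.11 0.03 0 5 0 -1"

```text
time: 17.32
tool_pos: [0.5564, -0.0383, 0.1915]
tool_rot: [-1.569, -0.001, -1.462]
contact_force: [0.5, 0.1, 0.2]
opening: 0.0922
```

```bash
python3 - <<'E'
from h import *
go([.6209,.1304,0.2],-92)
E
```

```text
at [556.4 -38.3 191.5] shift mm [-160.7   -8.5   82.5] turn [-0.08  8.26  0.03]
```

Call:
apply_moves --pt "-0.05 0 0.026 0 3 0 -1" --pt "-0.1 0 0.052 0 6 0 -1" --pt "-0.15 0 0.078 0 8.3 0 -1" --pt "-0.1607 0 0.0825 0 8.3 0 -1" --pt "-0.1607 0 0.0825 0 8.3 0 -1"

```text
time: 17.95
tool_pos: [0.6198, 0.1309, 0.1903]
tool_rot: [-1.572, -0.001, -1.601]
contact_force: [0.4, -1.1, -1.0]
opening: 0.0916
```

```bash
python3 - <<'E'
from h import *
go([.6209,.1304,0.079],-92)
E
```

```text
at [619.8 130.9 190.3] shift mm [  0.4 111.3   1.2] turn [0.04 0.3  0.04]
```

Call:
apply_moves --pt "0 0.03 0 0 0 0 -1" --pt "0 0.06 0 0 0 0 -0.9" --pt "0 0.09 0 0 0 0 -0.7" --pt "0 0.112 0 0 0 0 -0.5" --pt "0 0.112 0 0 0 0 1" --squeeze 30

```text
time: 18.58
tool_pos: [0.6186, 0.1286, 0.0772]
tool_rot: [-1.575, -0.001, -1.604]
contact_force: [-0.4, 0.2, 0.8]
opening: 0.0632
```

Call:
apply_moves --pt "0 0 0 0 0 0 1" --pt "0 0 0 0 0 0 1" --pt "0 0 0 0 0 0 1" --pt "0 0 0 0 0 0 1" --pt "0 0 0 0 0 0 1"

```text
time: 19.2
tool_pos: [0.6207, 0.1305, 0.08]
tool_rot: [-1.569, -0.0, -1.602]
contact_force: [-0.7, -2.5, 6.3]
opening: 0.0485
```

```bash
python3 - <<'E'
from h import *
go([.5479,-.1513,0.18],-78.35)
E
```

```text
at [620.7 130.5  80. ] shift mm [ 284.  -100.   -63.8] turn [ -0.13 -13.44   0.03]
```

Call:
apply_moves --pt "0 -0.05 0 0 0 0 1" --pt "0 -0.1 0 0 0 0 1" --pt "0.055 -0.1 -0.013 0 -3 0 1" --pt "0.11 -0.1 -0.026 0 -6 0 1" --pt "0.165 -0.1 -0.039 0 -9 0 1"

```text
time: 19.82
tool_pos: [0.5752, -0.0341, 0.1787]
tool_rot: [-1.571, -0.0, -1.443]
contact_force: [0.9, 0.4, -0.5]
opening: 0.048
```

```bash
python3 - <<'E'
from h import *
print(robot.observe()['opening']); go([.5479,-.1513,0.14],-78.35)
E
```

```text
0.047999079635618266
at [575.2 -34.1 178.7] shift mm [112.7  38.7 -42. ] turn [-0.01 -4.3   0.  ]
```

Call:
apply_moves --pt "0.04 0 -0.02 0 -2.5 0 1" --pt "0.08 0 -0.035 0 -4.3 0 1" --pt "0.1127 0.005 -0.042 0 -4.3 0 1" --pt "0.1127 0.0387 -0.042 0 -4.3 0 1" --pt "0.1127 0.0387 -0.042 0 -4.3 0 1"

```text
time: 20.45
tool_pos: [0.5465, -0.1496, 0.1378]
tool_rot: [-1.575, 0.003, -1.371]
contact_force: [-0.2, 0.2, -0.7]
opening: 0.0475
```

```bash
python3 - <<'E'
from h import *
im=snap('wrist','w8.png'); go([.5479,-.1513,0.0795],-78.35)
cv2.imwrite('pics/w8c.png',cv2.resize(im[40:300,150:360],None,fx=2.3,fy=2.3))
E
```

```text
at [ 547.7 -149.6  139.4] shift mm [ 1.8 59.9  0. ] turn [ 0.12 -0.15 -0.09]
```

View pics/w8c.png

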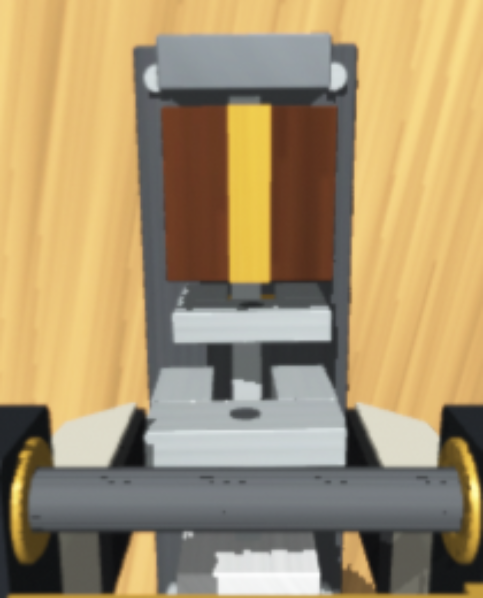

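Plate 1 hangs square behind the block (crop 172–330, 310–342). Plate 2's slot (213–272) straddles the bar (232–260). Lowering and releasing.

Call:
apply_moves --pt "0.002 0.02 0 0 0 0 1" --pt "0.002 0.04 0 0 0 0 1" --pt "0.002 0.05 0 0 0 0 1" --pt "0.002 0.057 0 0 0 0 1" --pt "0.002 0.0595 0 0 0 0 1"

```text
time: 21.12
tool_pos: [0.5491, -0.152, 0.0809]
tool_rot: [-1.57, -0.001, -1.37]
contact_force: [-0.1, 0.7, -1.5]
opening: 0.048
```

Call:
apply_moves --pt "0 0.001 0 0 0 0 0.5" --pt "0 0.001 0 0 0 0 -0.5" --pt "0 0.001 0 0 0 0 -0.5" --pt "0 0.001 0 0 0 0 -0.5" --pt "0 0 0 0 0 0 -0.6"

```text
time: 21.75
tool_pos: [0.5487, -0.1521, 0.0805]
tool_rot: [-1.571, -0.0, -1.37]
contact_force: [0.4, -0.3, 0.6]
opening: 0.0724
```

Call:
apply_moves --pt "0 -0.03 0 0 0 0 -0.8" --pt "0 -0.07 0 0 0 0 -1" --pt "0 -0.11 0 0 0 0 -1" --pt "-0.05 -0.11 0.015 0 2 0 -1" --pt "-0.11 -0.11 0.035 0 5 0 -1"

```text
time: 22.38
tool_pos: [0.5613, -0.0378, 0.1913]
tool_rot: [-1.569, -0.001, -1.462]
contact_force: [1.4, 0.3, -0.5]
opening: 0.0919
```

```bash
python3 - <<'E'
from h import *
go([.6224,.1698,0.2],-92)
E
```

```text
at [561.3 -37.8 191.3] shift mm [-199.7   -8.7   83.3] turn [-0.09  8.25  0.03]
```

Call:
apply_moves --pt "-0.055 0 0.023 0 3 0 -1" --pt "-0.11 0 0.046 0 6 0 -1" --pt "-0.165 0 0.07 0 8.2 0 -1" --pt "-0.1997 0 0.0833 0 8.2 0 -1" --pt "-0.1997 0 0.0833 0 8.2 0 -1"

```text
time: 23.0
tool_pos: [0.621, 0.1726, 0.1899]
tool_rot: [-1.571, 0.0, -1.597]
contact_force: [-0.2, -0.9, 0.1]
opening: 0.0919
```

```bash
python3 - <<'E'
from h import *
go([.6224,.1698,0.079],-92)
E
```

```text
at [621.  172.6 189.9] shift mm [  2.8 110.9   1.5] turn [ 0.02  0.52 -0.01]
```

Call:
apply_moves --pt "0.001 0.03 0.001 0 0 0 -1" --pt "0.001 0.06 0.001 0 0 0 -0.9" --pt "0.001 0.09 0.001 0 0 0 -0.7" --pt "0.001 0.112 0.001 0 0 0 -0.5" --pt "0.001 0.112 0.001 0 0 0 1" --squeeze 30

```text
time: 23.62
tool_pos: [0.6208, 0.1673, 0.0768]
tool_rot: [-1.575, -0.001, -1.602]
contact_force: [-1.0, -0.9, -0.4]
opening: 0.0631
```

Call:
apply_moves --pt "0 0 0 0 0 0 1" --pt "0 0 0 0 0 0 1" --pt "0 0 0 0 0 0 1" --pt "0 0 0 0 0 0 1" --pt "0 0 0 0 0 0 1"

```text
time: 24.25
tool_pos: [0.6229, 0.1688, 0.0798]
tool_rot: [-1.568, 0.0, -1.6]
contact_force: [0.1, -1.4, 6.1]
opening: 0.0481
```

```bash
python3 - <<'E'
from h import *
go([.5519,-.1709,0.18],-78.35)
E
```

```text
at [622.9 168.8  79.8] shift mm [ 341.6 -100.4  -60.7] turn [-1.400e-01 -1.335e+01  1.000e-02]
```

Call:
apply_moves --pt "0 -0.05 0 0 0 0 1" --pt "0 -0.1 0 0 0 0 1" --pt "0.055 -0.1 -0.01 0 -3 0 1" --pt "0.11 -0.1 -0.02 0 -6 0 1" --pt "0.17 -0.1 -0.031 0 -9 0 1"

```text
time: 24.88
tool_pos: [0.5854, -0.0012, 0.1784]
tool_rot: [-1.571, 0.0, -1.44]
contact_force: [0.6, -0.3, -0.6]
opening: 0.0483
```

```bash
python3 - <<'E'
from h import *
print(robot.observe()['opening']); go([.5519,-.1709,0.14],-78.35)
E
```

```text
0.0482635813325218
at [585.4  -1.2 178.4] shift mm [163.9  38.4 -55.3] turn [-0.   -4.18 -0.  ]
```

Call:
apply_moves --pt "0.05 0 -0.018 0 -2 0 1" --pt "0.1 0 -0.036 0 -4.2 0 1" --pt "0.15 0 -0.05 0 -4.2 0 1" --pt "0.1639 0.02 -0.0553 0 -4.2 0 1" --pt "0.1639 0.0384 -0.0553 0 -4.2 0 1"

```text
time: 25.5
tool_pos: [0.5515, -0.1713, 0.1394]
tool_rot: [-1.571, 0.0, -1.373]
contact_force: [-0.3, 0.8, -1.1]
opening: 0.0479
```

```bash
python3 - <<'E'
from h import *
im=snap('wrist','w9.png'); go([.5519,-.1709,0.0795],-78.35)
cv2.imwrite('pics/w9c.png',cv2.resize(im[20:300,150:360],None,fx=2.1,fy=2.1))
E
```

```text
at [ 550.3 -170.   136.8] shift mm [ 1.4 57.3  1.6] turn [ 0.22 -0.25 -0.17]
```

View pics/w9c.png

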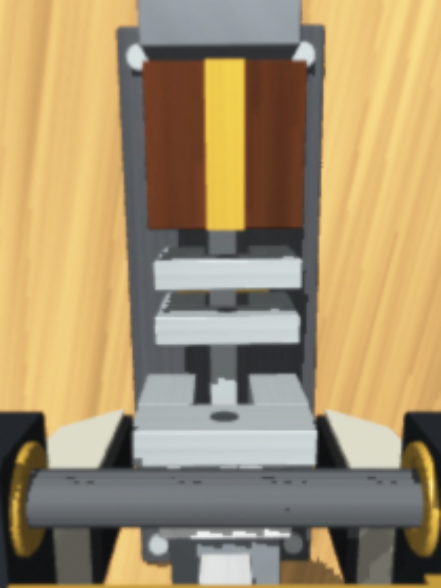

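Plates 1 and 2 hang square behind the block (crop rows 258–290 and 312–343). Plate 3 is in line over the bar and the jaw is clear behind it. Lowering and releasing, then up and over to the jaw post.

Call:
apply_moves --pt "0 0.02 0 0 0 0 1" --pt "0 0.04 0 0 0 0 1" --pt "0 0.05 0 0 0 0 1" --pt "0 0.056 0 0 0 0 1" --pt "0 0.0588 0 0 0 0 1"

```text
time: 26.18
tool_pos: [0.5523, -0.1698, 0.0815]
tool_rot: [-1.57, -0.0, -1.37]
contact_force: [0.8, -0.5, -0.9]
opening: 0.0483
```

Call:
apply_moves --pt "0 0.001 0 0 0 0 0.5" --pt "0 0.001 0 0 0 0 -0.5" --pt "0 0.001 0 0 0 0 -0.5" --pt "0 0.001 0 0 0 0 -0.5" --pt "0 0 0 0 0 0 -0.6"

```text
time: 26.8
tool_pos: [0.552, -0.1698, 0.0814]
tool_rot: [-1.571, -0.0, -1.37]
contact_force: [-0.5, 0.4, 0.3]
opening: 0.072
```

Call:
apply_moves --pt "0 -0.03 0 0 0 0 -0.8" --pt "0 -0.07 0 0 0 0 -0.7" --pt "0 -0.11 0 0 0 0 -0.5" --pt "0 -0.11 0 0 0 0 -0.3" --pt "0 -0.11 0 0 0 0 -0.3"

```text
time: 27.42
tool_pos: [0.5517, -0.1696, 0.1908]
tool_rot: [-1.571, 0.0, -1.37]
contact_force: [-0.2, 0.6, 0.0]
opening: 0.0602
```

```bash
python3 - <<'E'
from h import *
im=snap('wrist','w10.png')
cv2.imwrite('pics/w10c.png',cv2.resize(im[0:300,150:360],None,fx=2,fy=2))
y=np.radians(11.65); yh=np.array([-np.sin(y),np.cos(y)])
P=np.array([.5297,-.0632])-yh*(.157+.036); print(P); go([*P,.106],-78.35)
E
```

```text
[ 0.56867301 -0.25222408]
at [ 551.4 -169.5  190.2] shift mm [84.6 84.1  0.6] turn [ 0.1  -0.15 -0.07]
```

View pics/w10c.png

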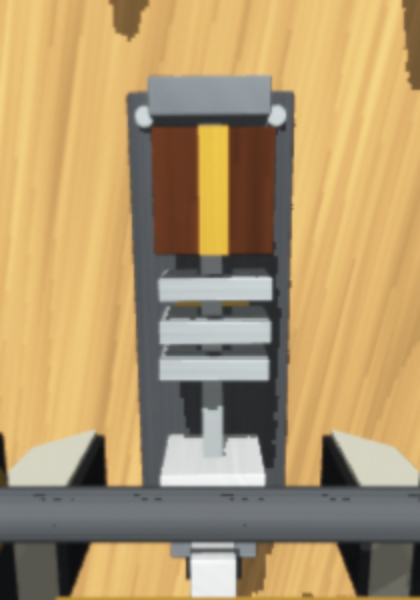

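All three plates hang between block and jaw (crop rows 278, 322 and 358), with the jaw at row 440 and the post at (213,575). Gripping the post next.

Call:
apply_moves --pt "0.04 0 0 0 0 0 -0.3" --pt "0.0855 0 0 0 0 0 -0.3" --pt "0.0855 0.03 0 0 0 0 -0.3" --pt "0.0855 0.07 0 0 0 0 -0.3" --pt "0.0855 0.085 0 0 0 0 -0.3"

```text
time: 28.1
tool_pos: [0.5672, -0.2526, 0.1025]
tool_rot: [-1.576, 0.004, -1.37]
contact_force: [-0.9, 0.2, 0.6]
opening: 0.0598
```

Call:
apply_moves --pt "0 0 0 0 0 0 1" --pt "0 0 0 0 0 0 1" --pt "0 0 0 0 0 0 1" --pt "0 0 0 0 0 0 1" --pt "0 0 0 0 0 0 1" --squeeze 40

```text
time: 28.72
tool_pos: [0.5686, -0.2539, 0.1071]
tool_rot: [-1.572, -0.001, -1.37]
contact_force: [-3.4, -0.7, 5.1]
opening: 0.0194
```

Call:
apply_moves --pt "0 0 0 0 0 0 1" --pt "-0.01 0 0 0 0 0 1" --pt "-0.02 0 0 0 0 0 1" --pt "-0.03 0 0 0 0 0 1" --pt "-0.04 0 0 0 0 0 1"

```text
time: 29.35
tool_pos: [0.5606, -0.2158, 0.1071]
tool_rot: [-1.572, -0.003, -1.37]
contact_force: [-4.8, -5.5, 4.5]
opening: 0.0192
```

Call:
apply_moves --pt "-0.006 0 0 0 0 0 1" --pt "-0.012 0 0 0 0 0 1" --pt "-0.018 0 0 0 0 0 1" --pt "-0.024 0 0 0 0 0 1" --pt "-0.029 0 0 0 0 0 1"

```text
time: 29.98
tool_pos: [0.5547, -0.1876, 0.1071]
tool_rot: [-1.572, -0.003, -1.37]
contact_force: [-6.7, -7.2, 4.6]
opening: 0.0192
```

Call:
apply_moves --pt "-0.002 0 0 0 0 0 1" --pt "-0.004 0 0 0 0 0 1" --pt "-0.006 0 0 0 0 0 1" --pt "-0.007 0 0 0 0 0 1" --pt "-0.008 0 0 0 0 0 1"

```text
time: 30.6
tool_pos: [0.5531, -0.1801, 0.1071]
tool_rot: [-1.572, -0.003, -1.37]
contact_force: [-5.5, -6.9, 6.4]
opening: 0.0195
```

Call:
apply_moves --pt "-0.001 0 0 0 0 0 1" --pt "-0.002 0 0 0 0 0 1" --pt "-0.003 0 0 0 0 0 1" --pt "-0.003 0 0 0 0 0 1" --pt "-0.003 0 0 0 0 0 1"

```text
time: 31.22
tool_pos: [0.5526, -0.1777, 0.1071]
tool_rot: [-1.572, -0.004, -1.37]
contact_force: [-6.4, -8.4, 5.2]
opening: 0.0192
```

Call:
apply_moves --pt "-0.001 0 0 0 0 0 1" --pt "-0.002 0 0 0 0 0 1" --pt "-0.003 0 0 0 0 0 1" --pt "-0.003 0 0 0 0 0 1" --pt "-0.003 0 0 0 0 0 1"

```text
time: 31.85
tool_pos: [0.5526, -0.1777, 0.1071]
tool_rot: [-1.571, -0.009, -1.371]
contact_force: [-3.3, -18.7, 0.5]
opening: 0.0194
```

The jaw stalled at about 5 mm opening with the force rising, so it is on the pack. One firmer push.

Call:
apply_moves --pt "-0.001 0 0 0 0 0 1" --pt "-0.002 0 0 0 0 0 1" --pt "-0.003 0 0 0 0 0 1" --pt "-0.003 0 0 0 0 0 1" --pt "-0.003 0 0 0 0 0 1"

```text
time: 32.48
tool_pos: [0.5526, -0.1776, 0.1072]
tool_rot: [-1.57, -0.014, -1.371]
contact_force: [-2.8, -29.8, -3.4]
opening: 0.0194
```

Call:
apply_moves --pt "0.003 0 0 0 0 0 1" --pt "0.005 0 0 0 0 0 1" --pt "0.005 0 0 0 0 0 0" --pt "0.005 0 0 0 0 0 -0.3" --pt "0.005 0 0 0 0 0 -0.3"

```text
time: 33.1
tool_pos: [0.5531, -0.1738, 0.1062]
tool_rot: [-1.571, 0.0, -1.37]
contact_force: [-0.5, 0.8, 0.2]
opening: 0.0448
```

Call:
apply_moves --pt "0 0 0 0 0 0 -0.3" --pt "0 -0.03 0 0 0 0 -0.3" --pt "0 -0.07 0 0 0 0 -0.3" --pt "0 -0.11 0 0 0 0 -0.3" --pt "0 -0.15 0 0 0 0 -0.3"

```text
time: 33.72
tool_pos: [0.5529, -0.1739, 0.2576]
tool_rot: [-1.571, -0.0, -1.37]
contact_force: [1.0, -0.2, 1.1]
opening: 0.0594
```

Call:
apply_moves --pt "0 0 0 0 0 0 -1" --pt "0 0 0 0 0 0 -1" --pt "0 0 0 0 0 0 -1" --pt "0 0 0 0 0 0 -1" --pt "0 0 0 0 0 0 -1"

```text
time: 34.35
tool_pos: [0.5528, -0.1742, 0.2558]
tool_rot: [-1.572, 0.001, -1.37]
contact_force: [-0.0, -0.5, 0.0]
opening: 0.0914
```

```bash
python3 - <<'E'
from h import *
im=snap('wrist','w11.png'); snap('scene','s11.png'); print(robot.observe()['tool_pos'])
cv2.imwrite('pics/w11c.png',cv2.resize(im[0:260,170:350],None,fx=2.3,fy=2.3,interpolation=cv2.INTER_CUBIC))
C=load('w11.png'); g=cv2.cvtColor(im,cv2.COLOR_BGR2GRAY).astype(int)
c=int(round(proj(C,[[.5458,-.1415,.097]])[0,0])); print(c,[(r,int(g[r,c-14:c-8].mean())) for r in range(70,235)])
E
```

```text
[ 0.55291138 -0.17417038  0.25604782]
255 [(70, 62), (71, 62), (72, 61), (73, 61), (74, 61), (75, 62), (76, 62), (77, 62), (78, 62), (79, 62), (80, 62), (81, 61), (82, 61), (83, 61), (84, 61), (85, 61), (86, 61), (87, 61), (88, 61), (89, 60), (90, 61), (91, 61), (92, 60), (93, 61), (94, 60), (95, 61), (96, 61), (97, 61), (98, 61), (99, 60), (100, 60), (101, 60), (102, 60), (103, 60), (104, 60), (105, 60), (106, 60), (107, 59), (108, 59), (109, 60), (110, 59), (111, 59), (112, 59), (113, 60), (114, 59), (115, 93), (116, 98), (117, 108), (118, 158), (119, 182), (120, 189), (121, 190), (122, 186), (123, 158), (124, 205), (125, 195), (126, 194), (127, 195), (128, 189), (129, 187), (130, 190), (131, 191), (132, 191), (133, 164), (134, 185), (135, 192), (136, 194), (137, 191), (138, 185), (139, 188), (140, 189), (141, 183), (142, 151), (143, 233), (144, 236), (145, 236), (146, 235), (147, 235), (148, 234), (149, 234), (150, 233), (151, 232), (152, 230), (153, 136), (154, 74), (155, 65), (156, 65), (157, 65), (158, 65), (159, 66), (160, 82), (161, 125), (162, 135), (163, 135), (164, 134), (165, 134), (166, 135), (167, 137), (168, 135), (169, 134), (170, 128), (171, 138), (172, 149), (173, 147), (174, 146), (175, 146), (176, 146), (177, 146), (178, 146), (179, 144), (180, 143), (181, 143), (182, 143), (183, 143), (184, 144), (185, 100), (186, 94), (187, 91), (188, 89), (189, 88), (190, 81), (191, 70), (192, 67), (193, 66), (194, 66), (195, 67), (196, 72), (197, 73), (198, 73), (199, 73), (200, 73), (201, 73), (202, 73), (203, 72), (204, 73), (205, 77), (206, 78), (207, 78), (208, 78), (209, 78), (210, 78), (211, 78), (212, 79), (213, 79), (214, 79), (215, 79), (216, 78), (217, 78), (218, 78), (219, 78), (220, 78), (221, 78), (222, 78), (223, 78), (224, 78), (225, 77), (226, 78), (227, 77), (228, 77), (229, 77), (230, 76), (231, 76), (232, 75), (233, 75), (234, 75)]
```

View pics/w11c.png

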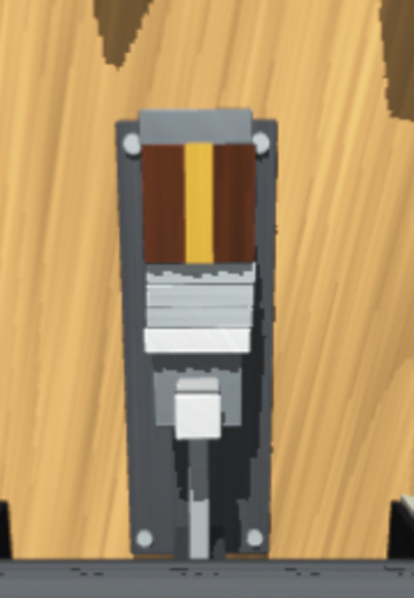

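The pack is tight: block against the cheek (crop rows 143–262), three plates (265–328) flush against the jaw (328–352). I'll work out the jaw value and check the rack.

```bash
python3 - <<'E'
from h import *
C=load('w11.png'); q=onz(C,[[255,142.3],[256,62.2]],.097); print(q, 'gap',np.linalg.norm(q[0]-q[1]), 'jaw vs first cheek',np.linalg.norm((q[0]-[.5297,-.0632,.097])))
im=cv2.imread('pics/s11.png')[120:330,140:400]; cv2.imwrite('pics/s11c.png',cv2.resize(im,None,fx=2.8,fy=2.8,interpolation=cv2.INTER_CUBIC))
E
```

```text
[[ 0.54543616 -0.14225655  0.097     ]
 [ 0.53049941 -0.06300977  0.097     ]] gap 0.08064216468660146 jaw vs first cheek 0.08060747868234412
```

View pics/s11c.png

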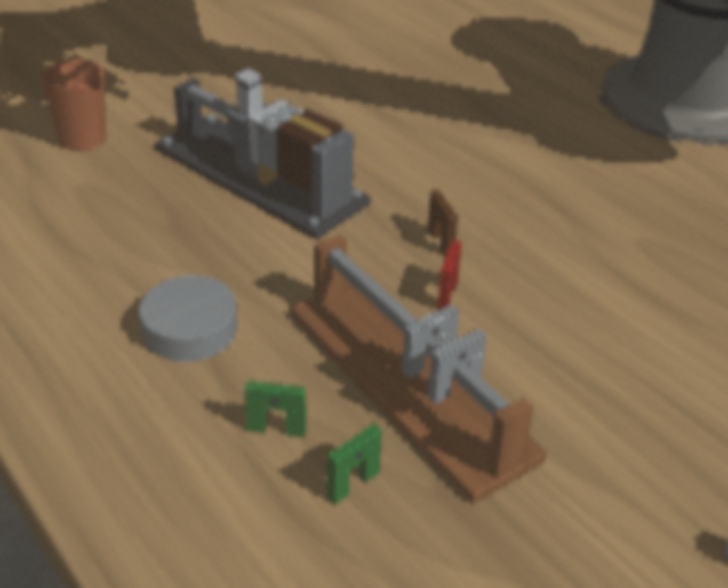

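The gap is 80.6 mm, so the jaw is about 5 mm off its stop. Two spare plates hang on the rack at crop (430,340) and (460,365), and the bystanders are where they were. Handing in.

```bash
python3 -c "
from h import *
print(robot.hand_in())"
```

```text
the job is handed in; nothing more can be done
None
```

I opened the jaw, hung the 50 mm block on the jig's bar next to the cheek, and added three plates one at a time. I then pushed the jaw shut until it stalled on the pack at about 30 N, released it and handed the job in. I worked out the plate count in advance (50 + 3 × 10 = 80 mm in a 75 mm gap) rather than pushing the jaw shut after each plate.

My last checks:
- **Jaw:** the measured gap between jaw and cheek is 80.6 mm, so the jaw stands about 5 to 5.6 mm off its end stop; the arm pose when it stalled gave 5.3 mm.
- **Pack:** the block sits against the cheek, and the three plates are flush between it and the jaw.
- **Rack and bench:** the two spare plates hang on the rack. The bench block and cup look unmoved. The hammer was outside the last picture, but the arm never went near it.

No check failed or disagreed. I did not measure the force on the cheek directly; it is inferred from the 30 N wrist force and the stall.

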